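Dock the reagent tray behind its drop catch

TASK

Stand the red-capped dropper bottle in the empty pocket of the grey reagent tray while the tray is on the bench. Then slide the loaded tray, yellow nose first, up the sloping dock so that its own edge lifts the red hinged catch, until the catch has dropped behind the tray's tail; let go and leave it held there with both bottles in their pockets. Do not touch the catch with the robot, and leave the green-capped bottle and the two glass dishes where they stand.

Things in the scene. Friction and masses are not known exactly. Their poses are not given: they have to be found in the camera images.
- bottle_red_mid (a point): White dropper bottle with a red cap, loose, standing upright on the bench: body 26 dia up to 53 high with a chamfered foot, shoulder, ribbed cap 21 dia from 57 to 70, thin nozzle up to 84, about 30 g. The point is on its axis, half-way up (42 above its foot); z is the bottle's axis.
- bottle_blue: The same dropper bottle with a blue cap, loose, already standing in the tail pocket of the tray. Origin: centre of its foot.
- tray: Grey reagent tray, loose, flat on the bench, about 0.25 kg. Origin: centre of its underside; x to its yellow nose, y left, z up. Base plate 160 long (x -80 to 80), 90 wide, 10 thick; nose corners rounded and yellow, tail square. Two pocket blocks on it at x = 50 and -50, each 46 long, 58 wide, top 32 above the underside, leave a bare flange 16 wide along both sides.
- tray_grip (a point): Where to take the tray: centre of its upright grip fin, 45 above the tray's underside, midway along it. Fin 26 long along the tray's x, 12 thick along y, from the base plate up to 63 above the underside. Axes as the tray's.
- tray_pocket (a point): Empty pocket, the one by the yellow nose (tray x = 50): round hole 27.6 dia, 22 deep, mouth slightly chamfered. The point is the middle of its floor, 10 above the tray's underside; a seated bottle has its foot here. Axes as the tray's.
- lane: Guide lane of a fixed light-grey wedge-shaped dock, 138 wide. Origin: on its floor, mid-width, 100 above the bench; x up the slope (25 deg, rising away from the robot), y left across it, z square off the floor. Slippery floor from x = -130 (low end, open apron) to 250. Walls 18 high, inner faces at y = +-47 from x = 25 on, flaring to +-60 at x = -30; no walls below that.
- catch (a joint): Red gravity catch: rad, 0 = dropped (rest), grows as its toe lifts, to 1.0; about 0.18 when riding on the tray's flange. Pin across the lane at lane x = 22, y = -41.5 (right side seen from the low end), 30 above the floor; arm 9 wide slopes from it up-lane and down to the toe, so a flange sliding up pushes under it. Swings freely, 60 g. Thumb tab over the pin, lane x = 11 to 21, up to 54.
- catch_toe (a point): Centre of the catch's round toe (10 dia, 9 wide). Dropped, it lies at lane x = 65, y = -41.5, 7 above the floor, so its far side is at x = 70. The bracket of its pin stands outside the wall: lane x = 6 to 38, y = -62 to -67, 44 high.
- bottle_green: Dropper bottle of the same shape with a green cap, standing on the bench; not wanted, leave it. Origin: centre of its foot.
- dish_a: Open glass dish, 60 dia, 15 high, on the bench; leave it. Origin: centre of its underside.
- dish_b: A second open glass dish of the same size; leave it.
- lane_gate (a point): Point on the lane's floor at lane x = 70, where the dropped catch ends. The tray's tail must pass it: tray origin at lane x = 150 or more. Let go there, the tray slides down onto the catch. From here up, lips over both flanges (39 to 53 from mid-width; underside 14 above the floor, 18 at their raised lead-in; top 24 at most) bar putting the tray in from above.
- lane_stop (a point): Point on the lane's floor under the head stop's face (30 high) at lane x = 239; a tray pushed against it has its origin at lane x = 159. Axes as the lane's.
Things that resemble listed ones, but are neither listed nor needed, are in the scene too. What is shaped like the part that bears bottle_red_mid but purple is not meant. Of the things that look like the tray, take the one that is nearest to the robot's base at the start.

How it is judged:
By the outcome, as a careful person would: the job done as asked, in the order asked, and still so for the second after the job is handed in, with the robot touching nothing.
It also fails if it takes over 62 s, if anything falls off the work surface, if the arm or the gripper's body presses on something with over 40 N, if the wrist force passes 120 N, or if a joint passes its speed limit or range.

ROBOT

A 6-joint arm with a two-finger parallel gripper is mounted at the origin on the work surface. World frame = base frame: x ahead of the robot, y to its left, z up, the work surface at z = 0. Lengths are in m, angles in rad, forces in N, time in s.
With the tool pointing down it reaches from about 0.425 to 0.95 m from the base axis. Payload 3.5 kg.
Tool frame: the origin (TCP) lies at the very end of the fingers, on their centre line; the grasp point (between the pads) lies 19 mm behind it; x points along the fingers, z is the direction in which the jaws open and shut, and the axes are right-handed (so a half turn about x gives the same grasp; the last joint's range is limited). The gripper opens to 85 mm and grips with 20 to 120 N. Pads are 22 mm wide; open, the fingers measure 114 mm over their backs; the gripper's body (76 mm by 85 mm) begins 54 mm behind the grasp point. The pads swing forward as they close: fully open they stand 13 mm farther back than shut.
Start: joints at [1.064, 0.286, 1.577, -0, 1.279, -0.15], TCP at [0.236, 0.632, 0.231] pointing down, gripper open.
Joint ranges: [-2.77, 2.77], [-0.9, 2.22], [0.21, 2.48], [-1.53, 4.67], [0.24, 2.81], [-2.84, 2.84]. Speed limits (rad/s): [2.79, 2.79, 3.14, 3.14, 3.14, 3.14].

INTERFACE

Orientations are given as a unit quaternion [x, y, z, w].
In Python, from plant import ctrl, cams gives the robot as it stands.
- The arm moves only by the tool play_rows, never from a script. Its argument "rows" is a list of rows, each a list of 3 entries, a list of its own where there are three numbers: the opening in per cent of the stroke, from 0 (shut) to 100 (fully open), then the shift along the tool's x, y, z in units of 0.3 m (1.0 is 0.3 m), then the turn, a rotation vector about the tool's x, y, z in units of pi/2 rad (1.0 is pi/2 rad). A call has 1 to 10 rows; each row is the pose to reach, as a shift and turn from the pose commanded when the call began, along the tool's axes at that moment; what a row does not reach only later rows make up. A row lasts 1/12 s, in which the tool goes at most 41.7 mm and 7.16 degrees, less where a joint would pass 70% of its speed; a pose out of reach is approached as far as the arm can. A call with a number of a shift or a turn outside -1 to 1 is refused whole. A call with a gripper value outside its range is refused whole. The fingers move at their own pace and stop on an object; "force" is the grip in N (left out, the last holds). Time passes only in rows, so rows that repeat a pose let the fingers close. It gives the time, the measured TCP pose, the force and the opening at its end, in the units of the state.
- ctrl.get_state(): the state, without advancing time (a new reading comes with each control period).
- cams.read_camera(name): name is "scene" or "top" or "wrist"; returns a dict with "color" (420x560x3 uint8, red, green, blue), "fx", "fy", "cx", "cy" (pixels), "k1" (the pictures are not rectified: a ray, as slopes to the right and down, at radius r is drawn at 1 + k1 r^2 times it, then the intrinsics apply), "view" (4x4, takes a point from world to camera coordinates). Camera axes: x right, y down, z forward; pixel columns grow to the right and rows downward; lengths in m; the calibration is good to about 2 mm. A picture is of the moment at which its call begins. There is no depth.
- ctrl.sign_off(): hands the job in, once; it reports no verdict.
The state is a dict: "time": time; "qpos": joint angles; "dq": joint speeds; "joint_efforts": joint torques, N m; "eef_pos": TCP position; "tcp_rot": TCP orientation; "contact_force": force on the tool from outside, world axes, zero at the start; "wrist_torque": the same for the moment, N m; "opening": opening from 0.0 (shut) to 1.0 (fully open).
Only numpy, scipy, OpenCV 4.12 (cv2) and the standard library are available. Lean on these libraries where they do the work, as an engineer would, in place of code of your own. Each camera call takes 0.05 s, during which the arm holds its last target. There are 200 camera calls.

## Working session

There is one attempt and no reset: what is moved stays moved. The work goes in short steps, Python scripts to look and compute and a tool call to move; the robot and the scene stay as the last step left them, time stands still between calls to the robot, and variables do not carry over. Pictures are saved under pics/ and viewed, about 8 in all and at most 12, crops included, and the job is handed in when it is done.

Besides the shell and the picture viewer there is one more tool, called after "Call:" by a JSON object that holds its "fn" and its "kwargs", one argument or row to a line. play_rows: Moves the arm, as the interface text tells. Shifts and turns lie within -1 to 1; 1 stands for 0.3 m of shift or pi/2 rad of turn. Its arguments: {"type":"object","properties":{"rows":{"type":"array"},"force":{"type":"number"}},"required":["rows"]}

```bash
ls; mkdir -p pics
python3 - <<'E'
from plant import ctrl,cams
import cv2,numpy as np
print(ctrl.get_state())
for n in ["scene","top"]:
    d=cams.read_camera(n); cv2.imwrite(f"pics/{n}0.png",d["color"][...,::-1])
    np.savez(f"pics/{n}0.npz",**d)
    print(n,{k:(np.round(v,4).tolist() if k=="view" else v) for k,v in d.items() if k!="color"})
E
```

```text
pics
{'time': 0.0, 'qpos': array([ 1.06400644e+00,  2.87173869e-01,  1.57820934e+00,  1.37424052e-05,
        1.27857638e+00, -1.50010172e-01]), 'dq': array([ 0.00032647, -0.00224441,  0.00025615, -0.00049544, -0.00043059,
       -0.00108733]), 'joint_efforts': array([-1.45401505e-04, -4.05982518e+01, -2.92628145e+01, -9.85693396e-05,
        5.74668258e-03, -2.73573271e-06]), 'eef_pos': array([0.23539887, 0.63191424, 0.22992419]), 'tcp_rot': array([-0.40370638,  0.58154136,  0.40297621,  0.58003532]), 'contact_force': array([-0.11216707, -0.63596212,  0.2716247 ]), 'wrist_torque': array([-6.70556194e-02, -1.30057603e-02, -5.75978807e-05]), 'opening': 0.9995812843251728}
scene {'fx': 419.0245532220352, 'fy': 419.0245532220352, 'cx': 281.5675046333646, 'cy': 212.8705768825282, 'k1': 0.03541346824369148, 'view': [[0.6882, 0.7254, -0.0131, -0.2557], [0.372, -0.3683, -0.852, -0.1558], [-0.6229, 0.5815, -0.5234, 1.5775], [0.0, 0.0, 0.0, 1.0]]}
top {'fx': 436.92628417542386, 'fy': 436.92628417542386, 'cx': 276.7689539355633, 'cy': 208.11743103498787, 'k1': -0.12743307060713352, 'view': [[-0.0284, -0.9996, 0.003, -0.1494], [-0.9708, 0.0268, -0.2386, 0.583], [0.2384, -0.0097, -0.9711, 1.1732], [0.0, 0.0, 0.0, 1.0]]}
```

View pics/scene0.png

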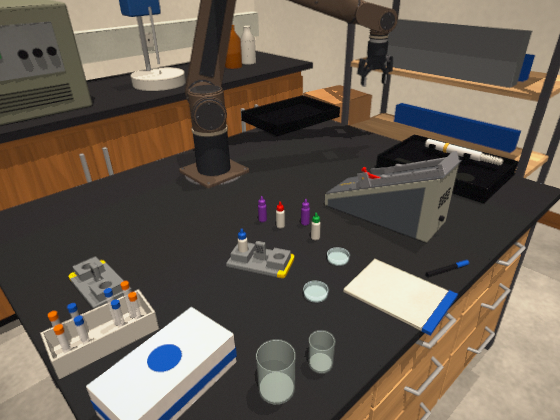

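View pics/top0.png

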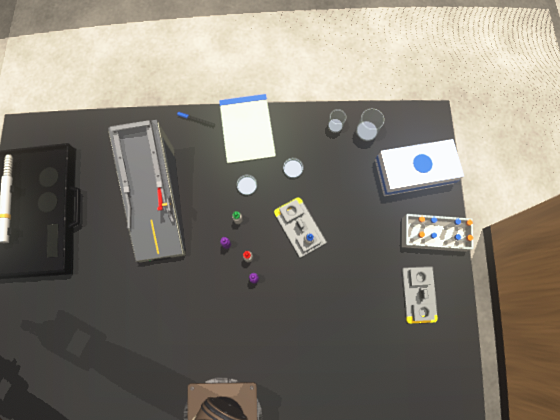

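The images show the target tray at about (300,228) in the top view, with the blue bottle in its tail and its nose up-left. The look-alike tray at (420,295) is farther from the base. The red bottle is at (248,256) between two purple ones at (225,242) and (254,278), green is at (237,217), and the dishes are at (247,185) and (293,168). The dock is on the left, around (150,190), with its low end at (160,258).

```bash
cat > h.py <<'E'
import numpy as np,cv2
from scipy.spatial.transform import Rotation as R
def load(n): return dict(np.load(f"pics/{n}.npz"))
def shot(cam,name):
    from plant import cams
    d=cams.read_camera(cam); cv2.imwrite(f"pics/{name}.png",d["color"][...,::-1]); np.savez(f"pics/{name}.npz",**d); return d
def K(d): return np.array([[d["fx"],0,d["cx"]],[0,d["fy"],d["cy"]],[0,0,1]],float),np.array([float(d["k1"]),0,0,0])
def proj(d,P):
    k,c=K(d); V=d["view"]
    return cv2.projectPoints(np.atleast_2d(P).astype(float),cv2.Rodrigues(V[:3,:3])[0],V[:3,3],k,c)[0][:,0]
def ray(d,uv):
    k,c=K(d); V=d["view"]; p=cv2.undistortPoints(np.array(uv,float).reshape(-1,1,2),k,c)[:,0]
    return -V[:3,:3].T@V[:3,3], np.c_[p,np.ones(len(p))]@V[:3,:3]
def onz(d,uv,z):
    o,r=ray(d,uv); return o+r*((z-o[2])/r[:,2])[:,None]
def tri(d1,u1,d2,u2):
    o1,r1=ray(d1,u1);o2,r2=ray(d2,u2);out=[]
    for a,b in zip(r1,r2):
        s=np.linalg.lstsq(np.c_[a,-b],o2-o1,rcond=None)[0]
        p,q=o1+a*s[0],o2+b*s[1]; out.append(np.r_[(p+q)/2,np.linalg.norm(p-q)])
    return np.array(out)
def blobs(d,lo,hi,amin=8):
    m=cv2.inRange(cv2.cvtColor(d["color"],cv2.COLOR_RGB2HSV),lo,hi)
    n,l,s,c=cv2.connectedComponentsWithStats(m)
    return [(np.round(c[i],2).tolist(),s[i].tolist()) for i in range(1,n) if s[i,4]>=amin]
E
python3 - <<'E'
from h import *
C={"red":((0,150,90),(6,255,255)),"red2":((174,150,90),(180,255,255)),"blue":((105,150,60),(118,255,255)),"green":((50,120,50),(80,255,255)),"yellow":((22,150,120),(32,255,255)),"purple":((130,100,40),(155,255,255))}
for n in("scene0","top0"):
    d=load(n)
    for c,(a,b) in C.items(): print(n,c,blobs(d,a,b,10))
t=load("top0")["color"][...,::-1];s=load("scene0")["color"][...,::-1]
A=cv2.resize(t[180:290,200:340],None,fx=2.857,fy=2.857,interpolation=cv2.INTER_CUBIC)   #400x314
B=cv2.resize(t[110:270,100:200],None,fx=3.7,fy=3.7,interpolation=cv2.INTER_CUBIC)  #370x592
Cc=cv2.resize(s[190:288,215:355],None,fx=2.857,fy=2.857,interpolation=cv2.INTER_CUBIC)
o=np.zeros((600,800,3),np.uint8);o[:A.shape[0],:A.shape[1]]=A;o[318:318+Cc.shape[0],:Cc.shape[1]]=Cc;o[:B.shape[0],420:420+B.shape[1]]=B
cv2.imwrite("pics/crop1.png",o)
E
```

```text
scene0 red [([369.06, 173.29], [361, 167, 19, 12, 69]), ([279.69, 206.48], [276, 201, 8, 10, 54])]
scene0 red2 []
scene0 blue [([138.58, 6.8], [119, 0, 41, 16, 541]), ([525.88, 66.9], [519, 54, 15, 27, 225]), ([457.69, 126.84], [395, 103, 125, 49, 2604]), ([241.45, 234.21], [238, 229, 8, 10, 62]), ([462.03, 263.16], [456, 260, 13, 8, 68]), ([107.92, 292.1], [104, 288, 9, 9, 61]), ([439.27, 312.28], [422, 290, 36, 45, 516]), ([115.05, 303.94], [111, 300, 9, 9, 66]), ([71.68, 307.22], [67, 303, 10, 10, 78]), ([78.26, 320.08], [74, 315, 10, 11, 72]), ([163.97, 357.63], [147, 345, 34, 26, 679]), ([198.55, 385.84], [159, 347, 78, 73, 657]), ([99.48, 411.0], [91, 401, 19, 19, 71])]
scene0 green [([315.64, 217.86], [312, 212, 8, 11, 56])]
scene0 yellow [([285.65, 267.8], [277, 254, 17, 24, 136]), ([102.54, 261.15], [100, 260, 6, 4, 13]), ([71.82, 274.95], [68, 272, 9, 7, 38])]
scene0 purple [([261.82, 209.67], [258, 196, 9, 26, 198]), ([305.02, 213.04], [301, 199, 9, 27, 203])]
top0 red [([159.53, 199.13], [157, 188, 6, 22, 78]), ([246.48, 254.26], [243, 251, 8, 8, 46])]
top0 red2 []
top0 blue [([262.83, 97.17], [259, 95, 7, 4, 12]), ([228.8, 101.24], [220, 99, 22, 6, 54]), ([182.34, 114.41], [178, 112, 10, 6, 29]), ([422.4, 163.05], [414, 155, 18, 17, 240]), ([433.56, 219.56], [431, 218, 6, 4, 16]), ([457.41, 221.35], [455, 220, 6, 4, 17]), ([433.5, 235.0], [432, 233, 4, 5, 14]), ([309.55, 236.58], [307, 234, 6, 6, 31]), ([457.5, 236.5], [456, 235, 4, 4, 16])]
top0 green [([235.81, 214.47], [233, 211, 7, 8, 36])]
top0 yellow [([298.79, 199.58], [295, 198, 7, 5, 19]), ([276.63, 211.82], [274, 208, 6, 9, 38]), ([2.69, 215.38], [0, 214, 6, 3, 13]), ([154.43, 236.67], [151, 220, 8, 34, 51]), ([420.07, 320.06], [406, 315, 32, 9, 96])]
top0 purple [([224.93, 241.97], [220, 237, 11, 11, 88]), ([253.4, 277.53], [249, 273, 10, 10, 78])]
```

View pics/crop1.png

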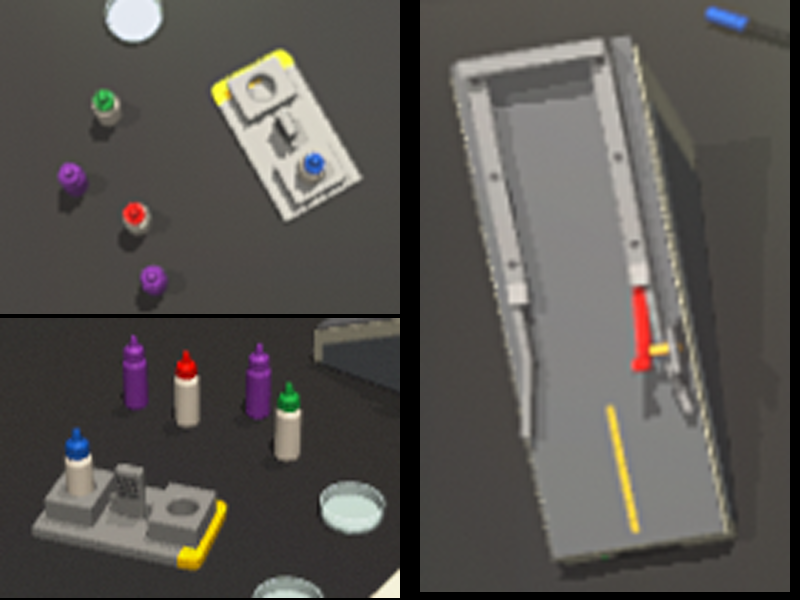

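Run:
```python
from h import *
from scipy.optimize import least_squares
np.set_printoptions(precision=4,suppress=True)
t,s=load("top0"),load("scene0")
print("caps red,blue,green",tri(t,[(246.48,254.26),(309.55,236.58),(235.81,214.47)],s,[(279.69,206.48),(241.45,234.21),(315.64,217.86)]))
print("purple",tri(t,[(224.93,241.97),(253.4,277.53)],s,[(305.02,213.04),(261.82,209.67)]))
print("dish",onz(t,[(247,185),(293,168)],.015))
A=lambda x,y:(200+x/2.857,180+y/2.857); S=lambda x,y:(215+x/2.857,190+(y-318)/2.857)
print("hole",onz(t,[A(262,87)],.032),onz(s,[S(183,507)],.032))
print("fintop",onz(t,[A(285,123)],.063),"scene",onz(s,[S(131,470)],.063))
print("tail corners",onz(t,[A(361,180),A(289,221)],.010), "base left nose side pts",onz(t,[A(213,90),A(284,50)],.010))
B=lambda x,y:(100+(x-420)/3.7,110+y/3.7)
obs=[(B(553,560),(-130,69,0)),(B(733,535),(-130,-69,0)),(B(517,303),(70,46,22)),(B(640,289),(70,-46,22)),(B(641,370),(11,-41.5,52))]
c,sn=np.cos(np.radians(25)),np.sin(np.radians(25))
def W(p,L):
    L=np.atleast_2d(L)/1000.; h=L[:,0]*c-L[:,2]*sn; z=.1+L[:,0]*sn+L[:,2]*c
    return np.c_[p[0]+h*np.cos(p[2])-L[:,1]*np.sin(p[2]),p[1]+h*np.sin(p[2])+L[:,1]*np.cos(p[2]),z]
f=lambda p:(proj(t,W(p,[o[1] for o in obs]))-np.array([o[0] for o in obs])).ravel()
r=least_squares(f,[.45,.3,0]);print("lane",r.x,"res px",r.fun.reshape(-1,2))
o,rr=ray(t,[B(611,405),B(636,531)])
# yellow line onto lane plane
n=np.array([-sn*np.cos(r.x[2]),-sn*np.sin(r.x[2]),c]);P0=np.array([r.x[0],r.x[1],.1])
P=o+rr*(((P0-o)@n)/(rr@n))[:,None]; ex=np.array([c*np.cos(r.x[2]),c*np.sin(r.x[2]),sn]);ey=np.array([-np.sin(r.x[2]),np.cos(r.x[2]),0])
print("yellow in lane",(P-P0)@ex,(P-P0)@ey)
```

```text
caps red,blue,green [[ 0.4486 -0.0783  0.0688  0.0016]
 [ 0.4923 -0.2551  0.0778  0.001 ]
 [ 0.5633 -0.0493  0.0683  0.0016]]
purple [[ 0.4901 -0.0147  0.0371  0.0017]
 [ 0.3864 -0.0947  0.0381  0.0009]]
dish [[ 0.6666 -0.0784  0.015 ]
 [ 0.7169 -0.2193  0.015 ]]
hole [[ 0.5798 -0.2097  0.032 ]] [[ 0.5835 -0.2093  0.032 ]]
fintop [[ 0.535  -0.2298  0.063 ]] scene [[ 0.5412 -0.2328  0.063 ]]
tail corners [[ 0.4839 -0.309   0.01  ]
 [ 0.4438 -0.2331  0.01  ]] base left nose side pts [[ 0.5833 -0.1594  0.01  ]
 [ 0.6245 -0.2353  0.01  ]]
lane [0.5659 0.1896 0.1426] res px [[ 0.1821 -0.1139]
 [-1.3091 -1.1241]
 [ 0.4138  1.1184]
 [ 0.1275 -0.708 ]
 [ 0.5478  0.8185]]
yellow in lane [-0.0176 -0.1181] [-0.0009  0.0011]
```

```bash
cat >> h.py <<'E'
TRAYYAW=np.radians(27.5)
def Rdown(jawyaw,flip=False):
    x=np.array([0,0,-1.]); z=np.array([np.cos(jawyaw),np.sin(jawyaw),0])*(-1 if flip else 1)
    return np.c_[x,np.cross(z,x),z]
def st():
    from plant import ctrl
    s=ctrl.get_state(); return s,s["eef_pos"],R.from_quat(s["tcp_rot"]).as_matrix()
def plan(p,Rt,lab=""):
    s,p0,R0=st(); d=R0.T@(np.array(p)-p0)/.3; w=R.from_matrix(R0.T@Rt).as_rotvec()/(np.pi/2)
    print(lab,"shift",np.round(d,4).tolist(),"turn",np.round(w,4).tolist(),"rows",round(np.linalg.norm(d)*.3/.0417,1),round(np.linalg.norm(w)*90/7.16,1))
E
python3 - <<'E'
from h import *
s,p,R0=st();print(R0.round(3))
for f in(0,1):
    plan([.4486,-.0783,.23],Rdown(np.radians(117.5),f),f)
    plan([.34,.28,.23],Rdown(np.radians(117.5),f),f)
E
```

```text
[[-0.001 -0.937  0.349]
 [-0.002  0.349  0.937]
 [-1.     0.    -0.002]]
0 shift [0.004, -1.4927, -1.9702] turn [-0.5327, -0.0012, -0.0008] rows 17.8 6.7
0 shift [0.0021, -0.7363, -0.9776] turn [-0.5327, -0.0012, -0.0008] rows 8.8 6.7
1 shift [0.004, -1.4927, -1.9702] turn [1.4673, -0.0009, 0.0015] rows 17.8 18.4
1 shift [0.0021, -0.7363, -0.9776] turn [1.4673, -0.0009, 0.0015] rows 8.8 18.4
```

Call:
{"fn": "play_rows", "kwargs": {
  "rows": [
    [60,[0,-0.74,-0.98],[0.75,0,0]],
    [60,[0,-0.74,-0.98],[0.75,0,0]],
    [60,[0,-0.74,-0.98],[0.75,0,0]],
    [60,[0,-0.74,-0.98],[0.75,0,0]],
    [60,[0,-0.74,-0.98],[0.75,0,0]],
    [60,[0,-0.74,-0.98],[0.75,0,0]],
    [60,[0,-0.74,-0.98],[0.75,0,0]],
    [60,[0,-0.74,-0.98],[0.75,0,0]],
    [60,[0,-0.74,-0.98],[0.75,0,0]],
    [60,[0,-0.74,-0.98],[0.75,0,0]]
  ],
  "force": 30
}}

```text
time: 0.93
eef_pos: [0.3421, 0.2749, 0.2308]
tcp_rot: [-0.01, 0.707, 0.008, 0.707]
contact_force: [0.1, 0.9, 0.3]
opening: 0.603
```

Run:
```python
from h import *
plan([.4486,-.0783,.23],Rdown(np.radians(117.5),1))
```

```text
shift [0.0057, -1.1858, 0.3255] turn [0.7103, 0.001, 0.0013] rows 8.8 8.9
```

Call:
{"fn": "play_rows", "kwargs": {
  "rows": [
    [60,[0,-1,0.27],[0.71,0,0]],
    [60,[0,-1,0.27],[0.71,0,0]],
    [60,[0,-1,0.27],[0.71,0,0]],
    [60,[0,-1,0.27],[0.71,0,0]],
    [60,[0,-1,0.27],[0.71,0,0]],
    [60,[0,-1,0.27],[0.71,0,0]],
    [60,[0,-1,0.27],[0.71,0,0]],
    [60,[0,-1,0.27],[0.71,0,0]],
    [60,[0,-1,0.27],[0.71,0,0]],
    [60,[0,-1,0.27],[0.71,0,0]]
  ]
}}

```text
time: 1.77
eef_pos: [0.4327, -0.0188, 0.2308]
tcp_rot: [0.365, 0.606, -0.365, 0.605]
contact_force: [-0.5, 0.6, -0.1]
opening: 0.599
```

Run:
```python
from h import *
np.set_printoptions(precision=4,suppress=True)
d=shot("wrist","w1"); s,p,R0=st()
o=-d["view"][:3,:3].T@d["view"][:3,3]
print("cam in tool",R0.T@(o-p),"axis",R0.T@d["view"][2,:3],d["fx"],d["k1"],p)
for z in(.04,.0635): print(proj(d,[[.4486,-.0783,z]]))
for c,a,b in(("red",(0,150,90),(6,255,255)),("yellow",(22,150,120),(32,255,255)),("blue",(105,150,60),(118,255,255))): print(c,blobs(d,a,b,20))
plan([.4486,-.0783,.12],Rdown(np.radians(117.5),1))
```

```text
cam in tool [-0.1429  0.0769  0.0007] axis [ 0.9537 -0.3009 -0.0015] 367.7502382670924 -0.013655997645328705 [ 0.4325 -0.0179  0.2308]
[[348.1814 195.3094]]
[[352.6476 202.3473]]
red [([352.78, 206.9], [342, 194, 24, 25, 353])]
yellow [([481.86, 112.59], [478, 103, 11, 20, 69])]
blue [([547.33, 255.83], [535, 244, 25, 24, 355])]
 shift [0.3692, -0.0475, 0.2032] turn [0.0078, -0.0006, 0.0005] rows 3.1 0.1
```

View pics/w1.png

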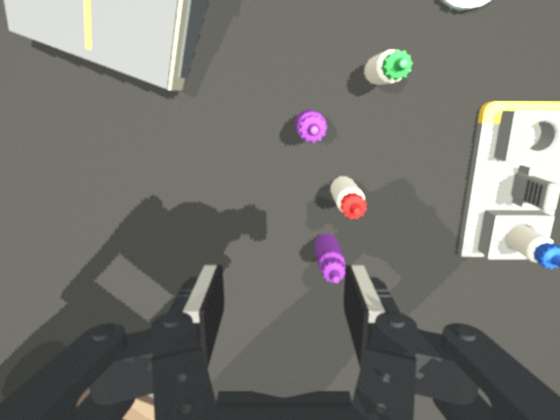

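The wrist view shows the red cap at (353,205), which matches the prediction (353,203) within a few pixels. The purple neighbours are at (312,127) and (330,258), and the tray is at right.

Call:
{"fn": "play_rows", "kwargs": {
  "rows": [
    [65,[0.33,-0.04,0.2],[0,0,0]],
    [65,[0.33,-0.04,0.2],[0,0,0]],
    [65,[0.33,-0.04,0.2],[0,0,0]],
    [65,[0.33,-0.04,0.2],[0,0,0]],
    [65,[0.33,-0.04,0.2],[0,0,0]],
    [65,[0.33,-0.04,0.2],[0,0,0]]
  ]
}}

```text
time: 2.32
eef_pos: [0.451, -0.0752, 0.1335]
tcp_rot: [0.363, 0.607, -0.362, 0.607]
contact_force: [-0.4, -0.0, -0.1]
opening: 0.65
```

Run:
```python
from h import *
np.set_printoptions(precision=4,suppress=True)
d=shot("wrist","w2"); s,p,R0=st(); w1=load("w1")
b=[x for x in blobs(d,(0,150,90),(6,255,255),20)];print(b,p)
c2=b[0][0]; print("tri",tri(w1,[(352.78,206.9)],d,[c2]))
for z in(.066,.07): print(onz(w1,[(352.78,206.9)],z),onz(d,[c2],z))
# white body width/centre at lower rows for lateral check
h=cv2.cvtColor(d["color"],cv2.COLOR_RGB2HSV)
print("pred",proj(d,[[.4486,-.0783,.068]]))
```

```text
[([286.61, 235.35], [270, 218, 35, 36, 961])] [ 0.4515 -0.0754  0.1342]
tri [[ 0.4454 -0.0802  0.0629  0.0014]]
[[ 0.4455 -0.0798  0.066 ]] [[ 0.4469 -0.079   0.066 ]]
[[ 0.4462 -0.0785  0.07  ]] [[ 0.4483 -0.0782  0.07  ]]
pred [[286.929  233.7534]]
```

Run:
```python
from h import *
plan([.4473,-.0788,.10],Rdown(np.radians(117.5),1))
plan([.4473,-.0788,.025],Rdown(np.radians(117.5),1))
```

```text
shift [0.114, -0.018, 0.0032] turn [0.0088, 0.0014, -0.0014] rows 0.8 0.1
 shift [0.364, -0.0186, 0.0027] turn [0.0088, 0.0014, -0.0014] rows 2.6 0.1
```

Call:
{"fn": "play_rows", "kwargs": {
  "rows": [
    [65,[0.11,-0.018,0.003],[0.009,0,0]],
    [65,[0.11,-0.018,0.003],[0.009,0,0]],
    [65,[0.2,-0.018,0.003],[0.009,0,0]],
    [65,[0.3,-0.018,0.003],[0.009,0,0]],
    [65,[0.364,-0.018,0.003],[0.009,0,0]],
    [65,[0.364,-0.018,0.003],[0.009,0,0]],
    [20,[0.364,-0.018,0.003],[0.009,0,0]],
    [20,[0.364,-0.018,0.003],[0.009,0,0]],
    [20,[0.364,-0.018,0.003],[0.009,0,0]],
    [20,[0.364,-0.018,0.003],[0.009,0,0]]
  ],
  "force": 30
}}

```text
time: 3.2
eef_pos: [0.4481, -0.0798, 0.0256]
tcp_rot: [0.368, 0.603, -0.367, 0.606]
contact_force: [-0.4, 0.6, 6.4]
opening: 0.296
```

Call:
{"fn": "play_rows", "kwargs": {
  "rows": [
    [20,[0,0,0],[0,0,0]],
    [20,[0,0,0],[0,0,0]],
    [20,[-0.1,0,0],[0,0,0]],
    [20,[-0.2,0,0],[0,0,0]],
    [20,[-0.3,0,0],[0,0,0]],
    [20,[-0.35,0,0],[0,0,0]],
    [20,[-0.35,0,0],[0,0,0]],
    [20,[-0.35,0,0],[0,0,0]]
  ]
}}

```text
time: 3.87
eef_pos: [0.4469, -0.0796, 0.1294]
tcp_rot: [0.368, 0.603, -0.367, 0.605]
contact_force: [-0.4, 0.6, -0.4]
opening: 0.289
```

Run:
```python
from h import *
np.set_printoptions(precision=4,suppress=True)
d=shot("wrist","w3"); s,p,R0=st()
print(p,s["opening"],blobs(d,(0,150,90),(6,255,255),20),blobs(d,(22,150,120),(32,255,255),20))
g=p+R0[:,0]*(-.019)
# expected cap centre if bottle axis on tool line; foot at TCP-0.025
for dy in(-.003,0,.003):print(dy,proj(d,[p+R0@np.array([-.041,dy,0])]))
# nominal tray
h=np.array([.5816,-.2095]);b=np.array([.4923,-.2551]);v=h-b;print("yaw",np.degrees(np.arctan2(v[1],v[0])))
plan([.5816,-.2095,.14],Rdown(np.radians(117.5),1),"above pocket")
```

```text
[ 0.4458 -0.0792  0.1278] 0.29827008424427226 [([284.12, 341.63], [251, 302, 67, 88, 4059])] [([472.6, 95.03], [467, 80, 18, 29, 158]), ([495.0, 102.0], [491, 96, 7, 13, 36])]
-0.003 [[282.9874 347.1251]]
0 [[282.9801 339.5531]]
0.003 [[282.9726 331.8644]]
yaw 27.050597007086125
above pocket shift [-0.0408, 0.2026, 0.5938] turn [-0.0017, -0.0, 0.0001] rows 4.5 0.0
```

View pics/w3.png

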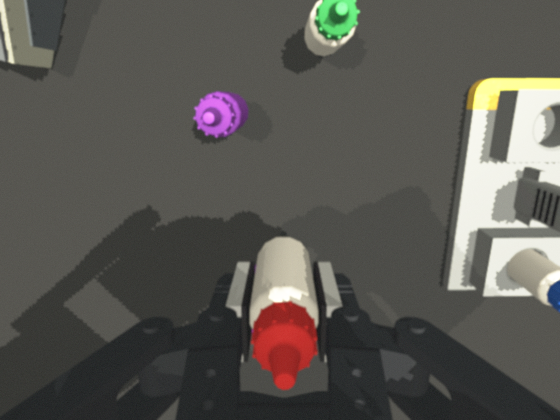

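The bottle is held upright at 25 mm opening, on the fingers' centre line (cap at (284,335)). Next I look at the pocket from over the tray's middle.

Call:
{"fn": "play_rows", "kwargs": {
  "rows": [
    [20,[-0.08,0.04,0.57],[0,0,0]],
    [20,[-0.08,0.04,0.57],[0,0,0]],
    [20,[-0.08,0.04,0.57],[0,0,0]],
    [20,[-0.08,0.04,0.57],[0,0,0]],
    [20,[-0.08,0.04,0.57],[0,0,0]],
    [20,[-0.08,0.04,0.57],[0,0,0]],
    [20,[-0.08,0.04,0.57],[0,0,0]]
  ]
}}

```text
time: 4.5
eef_pos: [0.534, -0.2249, 0.1495]
tcp_rot: [0.368, 0.606, -0.368, 0.602]
contact_force: [0.3, -0.1, -0.3]
opening: 0.294
```

Run:
```python
from h import *
np.set_printoptions(precision=4,suppress=True)
d=shot("wrist","w4"); s,p,R0=st()
print(p,s["opening"],blobs(d,(0,150,90),(6,255,255),20),blobs(d,(22,150,120),(32,255,255),20))
print(proj(d,[[.5816,-.2095,.032]]))
cv2.imwrite("pics/w4b.png",cv2.resize(d["color"][0:300,130:430,::-1],None,fx=2,fy=2,interpolation=cv2.INTER_CUBIC))
```

```text
[ 0.5338 -0.2242  0.1497] 0.2927271972762972 [([283.99, 341.53], [251, 302, 67, 88, 4065])] []
[[296.7124 135.4493]]
```

View pics/w4b.png

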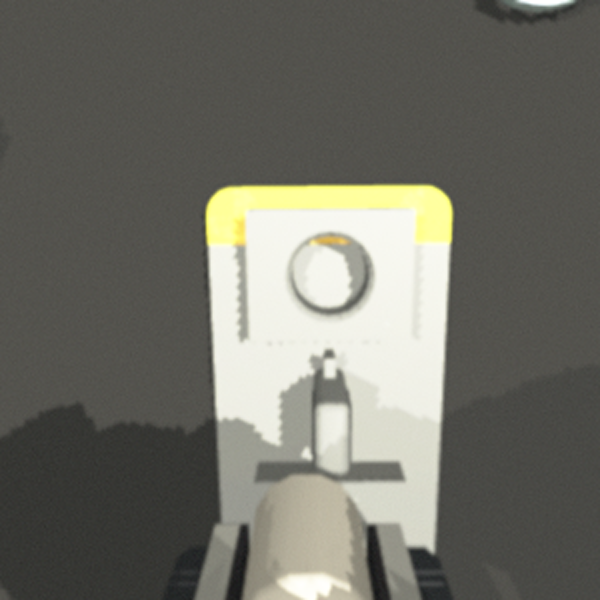

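Run:
```python
from h import *
np.set_printoptions(precision=4,suppress=True)
d=load("w4"); s,p,R0=st()
z=lambda x,y:(130+(x+.5)/2-.5,(y+.5)/2-.5)
H=onz(d,[z(331,272)],.032)[0]; print("hole",H)
for a,b,hh in((( 245,209),(416,209),.032),((225,186),(435,185),.010)):
    q=onz(d,[z(*a),z(*b)],hh); v=q[1]-q[0]; print(q,"len",np.linalg.norm(v),"yaw",np.degrees(np.arctan2(v[1],v[0]))+90)
print("tool yaw",np.degrees(np.arctan2(R0[1,1],R0[0,1])))
T=H-R0[:,1]*-.0005
plan([T[0],T[1],.15],R0,"over");plan([T[0],T[1],.037],R0,"down")
```

```text
hole [ 0.5809 -0.2087  0.032 ]
[[ 0.5863 -0.1728  0.032 ]
 [ 0.613  -0.2245  0.032 ]] len 0.058236942371245604 yaw 27.300370392890756
[[ 0.5888 -0.1613  0.01  ]
 [ 0.6244 -0.2294  0.01  ]] len 0.07687107609080612 yaw 27.554839026009624
tool yaw 27.35900818051534
over shift [-0.0015, 0.1651, 0.0264] turn [0.0, 0.0, 0.0] rows 1.2 0.0
down shift [0.3752, 0.166, 0.0281] turn [0.0, 0.0, 0.0] rows 3.0 0.0
```

Call:
{"fn": "play_rows", "kwargs": {
  "rows": [
    [20,[0,0.166,0.027],[0,0,0]],
    [20,[0,0.166,0.027],[0,0,0]],
    [20,[0.1,0.166,0.027],[0,0,0]],
    [20,[0.2,0.166,0.027],[0,0,0]],
    [20,[0.28,0.166,0.027],[0,0,0]],
    [20,[0.28,0.166,0.027],[0,0,0]],
    [20,[0.28,0.166,0.027],[0,0,0]],
    [20,[0.28,0.166,0.027],[0,0,0]]
  ]
}}

```text
time: 5.22
eef_pos: [0.5838, -0.2097, 0.0696]
tcp_rot: [0.367, 0.604, -0.367, 0.605]
contact_force: [0.3, -0.1, -0.3]
opening: 0.289
```

Run:
```python
from h import *
s,p,R0=st(); print(p)
T=np.array([.5809,-.2087])+.0005*R0[:2,1]
plan([T[0],T[1],.037],R0)
d=shot("wrist","w5")
H=np.array([.5809,-.2087,.032]);a=np.linspace(0,2*np.pi,60)
q=proj(d,H+.0138*np.c_[np.cos(a),np.sin(a),0*a]).astype(int)
im=d["color"][...,::-1].copy(); cv2.polylines(im,[q],True,(0,0,255),1)
cv2.imwrite("pics/w5b.png",cv2.resize(im[130:400,150:420],None,fx=2.2,fy=2.2,interpolation=cv2.INTER_CUBIC))
```

```text
[ 0.58384351 -0.20968927  0.06957879]
 shift [0.1086, -0.0056, -0.0076] turn [0.0, 0.0, 0.0] rows 0.8 0.0
```

View pics/w5b.png

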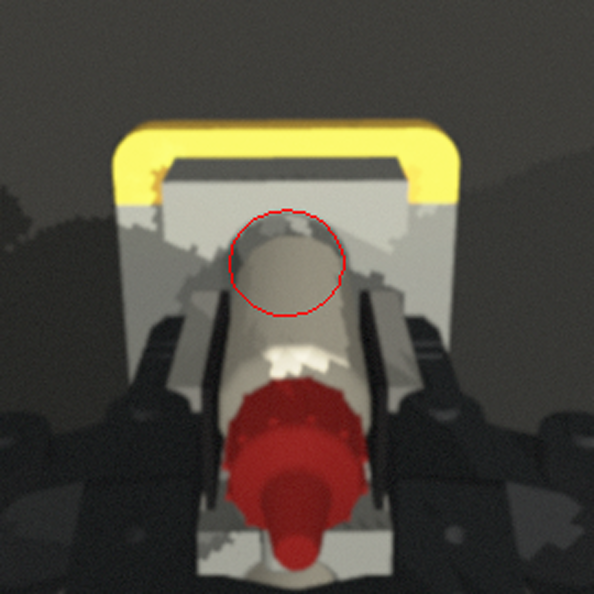

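Run:
```python
from h import *
np.set_printoptions(precision=2,suppress=True)
d=load("w5"); V=d["view"]; o=-V[:3,:3].T@V[:3,3]
from plant import ctrl
for i in range(3):
    s=ctrl.get_state(); 
s,p,R0=st()
# tcp from camera extrinsics (fixed mount)
p2=o-R0@np.array([-.1429,.0769,.0007]); print("tcp state",p*1e3,"tcp from view",p2*1e3, "cx",d["cx"])
a=np.linspace(0,2*np.pi,90)
def ext(c,r):
    q=(proj(d,c+r*(np.cos(a)[:,None]*R0[:,1]+np.sin(a)[:,None]*R0[:,2]))-[150,130])*2.2
    return "u",q[:,0].min(),q[:,0].max(),"v",q[:,1].min(),q[:,1].max()
for P,n in((p,"state"),(p2,"view")):
    for h,r in((0,.0115),(0,.013),(.002,.013),(.07,.0105)): print(n,h,r,ext(P+R0[:,0]*(.025-h),r))
print("hole",ext(np.array([.5809,-.2087,.032]),.0138))
print("w4 tcp from view", [ (lambda v,RR: -v[:3,:3].T@v[:3,3]*1e3-R0@np.array([-142.9,76.9,.7]))(load("w4")["view"],0)])
```

```text
tcp state [ 584.47 -210.19   70.43] tcp from view [ 583.68 -208.51   69.52] cx 283.49835672411587
state 0 0.0115 ('u', np.float64(248.7910272130824), np.float64(350.783285516487), 'v', np.float64(230.47103680643025), np.float64(323.78099954273114))
state 0 0.013 ('u', np.float64(242.1387178493979), np.float64(357.43767789262904), 'v', np.float64(224.1283546068912), np.float64(329.618961769443))
state 0.002 0.013 ('u', np.float64(241.58412599378707), np.float64(358.09929384776797), 'v', np.float64(227.41078000179274), np.float64(333.84711147437156))
state 0.07 0.0105 ('u', np.float64(229.40086329530166), np.float64(375.99403074264933), 'v', np.float64(420.96692588052815), np.float64(543.3972214426539))
view 0 0.0115 ('u', np.float64(240.795878103192), np.float64(342.31535099865187), 'v', np.float64(228.72271231289076), np.float64(321.67581101350123))
view 0 0.013 ('u', np.float64(234.17441276163237), np.float64(348.938895809318), 'v', np.float64(222.40556820394235), np.float64(327.4926325941624))
view 0.002 0.013 ('u', np.float64(233.53880682745273), np.float64(349.5082269338752), 'v', np.float64(225.65381418319578), np.float64(331.67971133106505))
view 0.07 0.0105 ('u', np.float64(216.98844212780946), np.float64(362.5196655969022), 'v', np.float64(416.78065962514665), np.float64(538.5855775673865))
hole ('u', np.float64(229.7669595516222), np.float64(343.6901276277428), 'v', np.float64(210.8191754714704), np.float64(315.64447319154243))
w4 tcp from view [array([ 534.69, -224.41,  149.24])]
```

The overlaid pocket rim fits the picture (centre (287,263)), and the bottle's foot sits about 1.3 mm to the right and 1.8 mm beyond it. I correct by that and lower a little, reading the force.

Call:
{"fn": "play_rows", "kwargs": {
  "rows": [
    [20,[0,-0.006,-0.0043],[0,0,0]],
    [20,[0.03,-0.006,-0.0043],[0,0,0]],
    [20,[0.04,-0.006,-0.0043],[0,0,0]],
    [20,[0.048,-0.006,-0.0043],[0,0,0]],
    [20,[0.054,-0.006,-0.0043],[0,0,0]],
    [20,[0.06,-0.006,-0.0043],[0,0,0]],
    [20,[0.06,-0.006,-0.0043],[0,0,0]]
  ]
}}

```text
time: 5.85
eef_pos: [0.5809, -0.2096, 0.0495]
tcp_rot: [0.368, 0.604, -0.368, 0.604]
contact_force: [-0.1, 0.3, 0.1]
opening: 0.291
```

Call:
{"fn": "play_rows", "kwargs": {
  "rows": [
    [20,[0.012,0,0],[0,0,0]],
    [20,[0.024,0,0],[0,0,0]],
    [20,[0.036,0,0],[0,0,0]],
    [20,[0.044,0,0],[0,0,0]],
    [20,[0.044,0,0],[0,0,0]]
  ]
}}

```text
time: 6.27
eef_pos: [0.5808, -0.2096, 0.036]
tcp_rot: [0.368, 0.604, -0.368, 0.604]
contact_force: [1.3, -0.5, -0.3]
opening: 0.293
```

Call:
{"fn": "play_rows", "kwargs": {
  "rows": [
    [20,[0.003,0,0],[0,0,0]],
    [50,[0.003,0,0],[0,0,0]],
    [50,[0.003,0,0],[0,0,0]],
    [50,[0.003,0,0],[0,0,0]],
    [50,[-0.1,0,0],[0,0,0]],
    [50,[-0.2,0,0],[0,0,0]],
    [50,[-0.33,0,0],[0,0,0]],
    [50,[-0.4,0,0],[0,0,0]],
    [50,[-0.4,-0.08,0],[0,0,0]],
    [50,[-0.4,-0.17,0],[0,0,0]]
  ]
}}

```text
time: 7.1
eef_pos: [0.5377, -0.2338, 0.1604]
tcp_rot: [0.367, 0.602, -0.367, 0.607]
contact_force: [0.3, -0.2, 0.2]
opening: 0.499
```

Call:
{"fn": "play_rows", "kwargs": {
  "rows": [
    [50,[0,0,0],[0,0,0]],
    [50,[0,0,0],[0,0,0]]
  ]
}}

```text
time: 7.27
eef_pos: [0.5353, -0.2336, 0.1573]
tcp_rot: [0.368, 0.603, -0.368, 0.604]
contact_force: [-0.2, -0.6, 0.1]
opening: 0.502
```

Run:
```python
from h import *
np.set_printoptions(precision=4,suppress=True)
d=shot("wrist","w6"); t=shot("top","top6"); sc=shot("scene","scene6"); s,p,R0=st(); print(p)
for n,D in(("w",d),("t",t),("s",sc)): print(n,"red",blobs(D,(0,150,90),(6,255,255),15),"yel",blobs(D,(22,150,120),(32,255,255),15))
o=np.zeros((420,800,3),np.uint8); o[:,:560]=d["color"][...,::-1]; o[:420,560:]=cv2.resize(sc["color"][210:294,220:268+0,::-1],(240,420))
cv2.imwrite("pics/w6b.png",o)
```

```text
[ 0.5364 -0.233   0.157 ]
w red [([282.13, 139.61], [266, 123, 33, 34, 840])] yel []
t red [([159.53, 199.13], [157, 188, 6, 22, 78])] yel [([154.43, 236.67], [151, 220, 8, 34, 51]), ([420.0, 320.04], [406, 315, 32, 9, 95])]
s red [([369.09, 173.32], [361, 167, 19, 12, 68]), ([278.11, 241.31], [274, 235, 9, 12, 75])] yel [([285.67, 267.78], [277, 254, 18, 24, 138]), ([71.82, 274.95], [68, 272, 9, 7, 38])]
```

View pics/w6b.png

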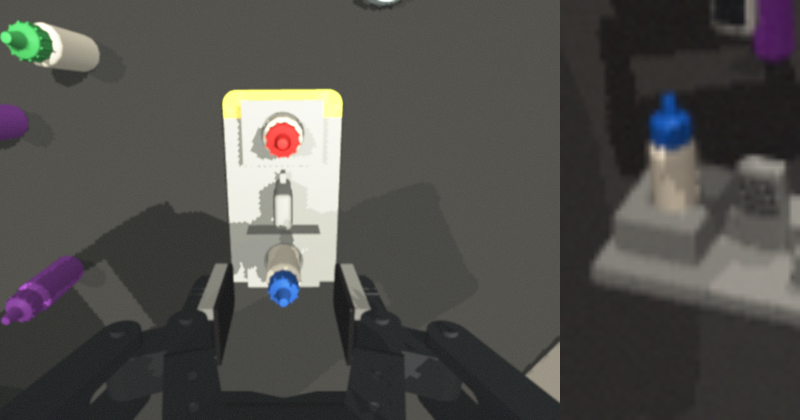

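Run:
```python
from h import *
np.set_printoptions(precision=4,suppress=True)
d,sc=load("w6"),load("scene6"); s,p,R0=st()
B=lambda D:[b for b in blobs(D,(105,150,60),(118,255,255),30) ]
bw=[b[0] for b in B(d)]; bs=[b[0] for b in B(sc) if 225<b[0][0]<260 and 220<b[0][1]<250]; print(bw,bs)
r=tri(d,[(282.13,139.61)],sc,[(278.11,241.31)])[0]; b=tri(d,[bw[0]],sc,[bs[0]])[0]; print("red",r,"blue",b)
# fin top centre
print("pred fin top",proj(d,[[.5365,-.2317,.063]]),"from hole; tcp",p)
v=r-b; print(np.linalg.norm(v[:2]),np.degrees(np.arctan2(v[1],v[0])),"mid",(r+b)/2)
plan([.5365,-.2317,.026],Rdown(np.radians(117.4),1))
```

```text
[[283.25, 288.25]] [[241.52, 234.25]]
red [ 0.5803 -0.2088  0.0768  0.0004] blue [ 0.4916 -0.2552  0.0774  0.0003]
pred fin top [[282.6191 210.7014]] from hole; tcp [ 0.5364 -0.233   0.157 ]
0.10003809536290248 27.620750757022165 mid [ 0.536  -0.232   0.0771  0.0004]
 shift [0.4365, 0.0021, -0.0036] turn [-0.0004, 0.0001, -0.0003] rows 3.1 0.0
```

Red and blue sit at the same height (0.0768 and 0.0774), 100.0 mm apart, so the red bottle is seated. Next I grip the fin.

Call:
{"fn": "play_rows", "kwargs": {
  "rows": [
    [50,[0.15,0.002,-0.003],[0,0,0]],
    [50,[0.28,0.002,-0.003],[0,0,0]],
    [50,[0.38,0.002,-0.003],[0,0,0]],
    [50,[0.436,0.002,-0.003],[0,0,0]],
    [50,[0.436,0.002,-0.003],[0,0,0]],
    [0,[0.436,0.002,-0.003],[0,0,0]],
    [0,[0.436,0.002,-0.003],[0,0,0]],
    [0,[0.436,0.002,-0.003],[0,0,0]],
    [0,[0.436,0.002,-0.003],[0,0,0]],
    [0,[0.436,0.002,-0.003],[0,0,0]]
  ],
  "force": 70
}}

```text
time: 8.25
eef_pos: [0.5378, -0.233, 0.0284]
tcp_rot: [0.368, 0.602, -0.368, 0.606]
contact_force: [1.5, 0.3, 2.2]
opening: 0.13
```

Run:
```python
from h import *
np.set_printoptions(precision=4,suppress=True)
s,p,R0=st();print(p,s["opening"],s["contact_force"],s["qpos"])
c,sn=np.cos(np.radians(25)),np.sin(np.radians(25))
yaw=.1426;P0=np.array([.5659,.1896,.1])
ex=np.array([c*np.cos(yaw),c*np.sin(yaw),sn]);ey=np.array([-np.sin(yaw),np.cos(yaw),0]);ez=np.cross(ex,ey)
# tool: x=-ez, y=ex, z=x cross y
RL=np.c_[-ez,ex,np.cross(-ez,ex)]; print(RL.round(3),R0.round(3))
for n,x,h in(("A",-55,.14),("B",-55,.03)): q=P0+ex*x/1000+ez*(.026+h);print(q);plan(q,RL,n)
plan([p[0],p[1],.24],R0,"lift")
```

```text
[ 0.5378 -0.233   0.0284] 0.13043697869922533 [1.4564 0.2774 2.2003] [-0.582   0.3397  1.921   0.0004  0.8758  0.5112]
[[ 0.418  0.897  0.142]
 [ 0.06   0.129 -0.99 ]
 [-0.906  0.423  0.   ]] [[ 0.004  0.888  0.459]
 [-0.003  0.459 -0.888]
 [-1.     0.003  0.004]]
[0.4471 0.1725 0.2272]
A shift [-0.6673, 0.3543, -1.3369] turn [0.2101, -0.0441, 0.2729] rows 11.0 4.4
[0.4931 0.1792 0.1275]
B shift [-0.3344, 0.4997, -1.2874] turn [0.2101, -0.0441, 0.2729] rows 10.2 4.4
lift shift [-0.7052, 0.002, 0.003] turn [0.0, 0.0, 0.0] rows 5.1 0.0
```

Call:
{"fn": "play_rows", "kwargs": {
  "rows": [
    [0,[-0.1,0,0],[0,0,0]],
    [0,[-0.2,0,0],[0,0,0]],
    [0,[-0.3,0,0],[0,0,0]],
    [0,[-0.42,0,0],[0,0,0]],
    [0,[-0.54,0,0],[0,0,0]],
    [0,[-0.64,0,-0.06],[0,0,0]],
    [0,[-0.64,0,-0.19],[0,0,0]],
    [0,[-0.64,0,-0.32],[0,0,0]],
    [0,[-0.64,0,-0.45],[0,0,0]],
    [0,[-0.64,0,-0.45],[0,0,0]]
  ]
}}

```text
time: 9.08
eef_pos: [0.4696, -0.1065, 0.2163]
tcp_rot: [0.367, 0.607, -0.366, 0.602]
contact_force: [-1.3, 0.8, -3.6]
opening: 0.132
```

```bash
cat >> h.py <<'E'
c,sn=np.cos(np.radians(25)),np.sin(np.radians(25))
def lane(yaw=.1426,P0=(.5659,.1896,.1)):
    P0=np.array(P0)
    ex=np.array([c*np.cos(yaw),c*np.sin(yaw),sn]);ey=np.array([-np.sin(yaw),np.cos(yaw),0]);ez=np.cross(ex,ey)
    return P0,np.c_[ex,ey,ez],np.c_[-ez,ex,-ey]
def pose(x,h,y=0,**k):   # tray origin at lane x,y, h above floor (mm)
    P0,E,RL=lane(**k); return P0+E@np.array([x,y,h+26.])/1000,RL
E
python3 - <<'E'
from h import *
s,p,R0=st();print(p,s["opening"],s["contact_force"])
for x,h in((-100,90),(-100,60)): print(pose(x,h)[0]); plan(*pose(x,h),(x,h))
E
```

```text
[ 0.46957304 -0.10650139  0.21631366] 0.13225504409720654 [-1.2595419   0.80718796 -3.58352952]
[0.42766302 0.16975269 0.16286988]
(-100, 90) shift [0.1835, 0.3023, -0.8799] turn [0.2109, -0.051, 0.2774] rows 6.8 4.4
[0.44021288 0.17155453 0.13568064]
(-100, 60) shift [0.2739, 0.3424, -0.8652] turn [0.2109, -0.051, 0.2774] rows 7.0 4.4
```

Call:
{"fn": "play_rows", "kwargs": {
  "rows": [
    [0,[0,0.07,-0.13],[0,0,0]],
    [0,[0,0.14,-0.26],[0.05,-0.01,0.06]],
    [0,[0,0.2,-0.4],[0.1,-0.02,0.13]],
    [0,[0.03,0.25,-0.53],[0.15,-0.03,0.2]],
    [0,[0.08,0.28,-0.66],[0.18,-0.04,0.24]],
    [0,[0.13,0.3,-0.78],[0.211,-0.051,0.277]],
    [0,[0.18,0.3,-0.88],[0.211,-0.051,0.277]],
    [0,[0.18,0.3,-0.88],[0.211,-0.051,0.277]],
    [0,[0.18,0.3,-0.88],[0.211,-0.051,0.277]],
    [0,[0.18,0.3,-0.88],[0.211,-0.051,0.277]]
  ]
}}

```text
time: 9.92
eef_pos: [0.4323, 0.1639, 0.1642]
tcp_rot: [0.567, 0.418, -0.337, 0.624]
contact_force: [0.7, 0.9, -2.2]
opening: 0.129
```

Run:
```python
from h import *
np.set_printoptions(precision=4,suppress=True)
s,p,R0=st();print(p,s["opening"],s["contact_force"],s["qpos"])
plan(*pose(-100,30))
d=shot("wrist","w7"); t=shot("top","top7")
im=d["color"][...,::-1]
tt=t["color"][...,::-1][110:290,90:230]
o=np.zeros((420,800,3),np.uint8);o[:,:560]=im;x=cv2.resize(tt,(240,309),interpolation=cv2.INTER_CUBIC);o[:309,560:]=x
cv2.imwrite("pics/w7b.png",o)
```

```text
[0.4323 0.1639 0.1642] 0.12900766996595797 [ 0.7114  0.9061 -2.2321] [ 0.1469 -0.379   2.3891 -0.0132  0.6915  1.5842]
 shift [0.1984, -0.014, -0.023] turn [0.0004, 0.0042, -0.0024] rows 1.4 0.1
```

View pics/w7b.png

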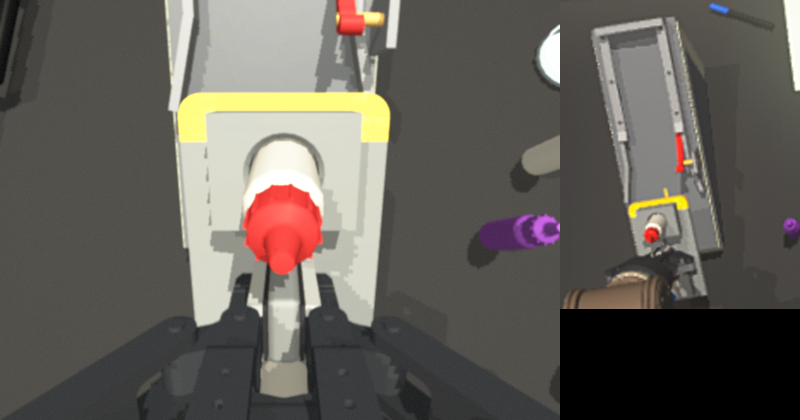

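Run:
```python
from h import *
np.set_printoptions(precision=1,suppress=True)
d=load("w7"); P0,E,RL=lane()
L=lambda *a: proj(d,[P0+E@np.array(a)/1000.])[0]
for n,a in {"Lfl in top":(-30,60,18),"Lwall in top25":(25,47,18),"Ledge floor -60":(-60,69,0),"Ledge floor 0":(0,69,0),"Redge floor -60":(-60,-69,0),"Rfl in top":(-30,-60,18),"R25 in top":(25,-47,18),"tab lo top":(11,-41.5,54),"tab hi top":(21,-41.5,54),"pin":(22,-41.5,30),"brk lo":(6,-67,44),"brk lo in":(6,-62,44)}.items(): print(n,L(*a))
print("red",blobs(d,(0,150,90),(6,255,255),15))
g=cv2.GaussianBlur(cv2.cvtColor(d["color"],cv2.COLOR_RGB2GRAY),(3,3),0).astype(int)
for v in(10,40,70,88):
    r=g[v]; e=np.abs(r[2:]-r[:-2]); ix=[i+1 for i in range(1,len(e)-1) if e[i]>14 and e[i]>=e[i-1] and e[i]>e[i+1]]
    print(v,[(i,int(r[i-3]),int(r[i+3])) for i in ix if 140<i<420])
# tcp by view vs state, nose corner predicted
```

```text
Lfl in top [178.4 113.2]
Lwall in top25 [192.9  17.2]
Ledge floor -60 [176. 156.]
Ledge floor 0 [168.3  64.9]
Redge floor -60 [371.7 155.8]
Rfl in top [367.6 113.2]
R25 in top [351.8  17.5]
tab lo top [352.6  33.4]
tab hi top [353.7  11.7]
pin [345.7  19. ]
brk lo [395.7  46.7]
brk lo in [386.5  46.7]
red [([348.87, 18.45], [337, 0, 28, 35, 738]), ([282.59, 227.19], [243, 185, 79, 89, 5088])]
10 [(165, 80, 207), (168, 154, 187), (182, 188, 236), (193, 236, 96), (198, 100, 160), (208, 162, 191), (325, 193, 128), (336, 128, 112), (339, 98, 143), (356, 143, 234), (362, 234, 181), (370, 189, 97), (389, 89, 234), (399, 233, 81)]
40 [(167, 80, 201), (170, 142, 184), (178, 185, 233), (189, 234, 81), (196, 81, 158), (210, 159, 187), (322, 189, 127), (337, 126, 163), (341, 172, 102), (355, 79, 136), (370, 120, 80), (386, 89, 231), (396, 231, 80)]
70 [(169, 81, 209), (174, 212, 232), (184, 232, 81), (191, 79, 158), (206, 158, 184), (316, 184, 124), (354, 113, 80), (360, 80, 159), (363, 158, 134), (370, 134, 189), (373, 151, 175), (377, 203, 72)]
88 [(171, 81, 230), (181, 230, 83), (188, 81, 155), (315, 181, 122), (326, 122, 178), (345, 180, 124), (363, 85, 163), (370, 163, 219), (375, 220, 72)]
```

```bash
cat >> h.py <<'E'
CT=np.array([-.1429,.0769,.0007])
def tcpview(d,R0):
    return -d["view"][:3,:3].T@d["view"][:3,3]-R0@CT
E
python3 - <<'E'
from h import *
np.set_printoptions(precision=2,suppress=True)
d=load("w7"); P0,E,RL=lane(); s,p,R0=st()
w2=load("w2")
m=cv2.inRange(cv2.cvtColor(d["color"],cv2.COLOR_RGB2HSV),(22,100,120),(34,255,255))
for v in(115,125,135): x=np.where(m[v])[0]; print(v,x.min(),x.max())
p2=tcpview(d,R0); print("lane tcp view",E.T@(p2-P0)*1e3,"state",E.T@(p-P0)*1e3)
print("R err deg",np.degrees(R.from_matrix(RL.T@R0).as_rotvec()))
o,r=ray(d,[(179,125),(389,125),(200,93.5),(370,93.5)])
h=(E.T@(p2-P0))[2]-.026+.010
q=o+r*((h-(o-P0)@E[:,2])/(r@E[:,2]))[:,None]; print((q-P0)@E*1e3)
E
```

```text
115 177 390
125 178 389
135 179 388
lane tcp view [-95.58  -5.08 115.39] state [-94.36  -7.79 116.08]
R err deg [ 0.13 -0.45  0.33]
[[-31.31  38.24  99.39]
 [-31.31 -50.82  99.39]
 [-18.58  28.52  99.39]
 [-18.54 -41.84  99.39]]
```

Call:
{"fn": "play_rows", "kwargs": {
  "rows": [
    [0,[0,0.01,-0.021],[0,0,0]],
    [0,[0.1,0.01,-0.021],[0,0,0]],
    [0,[0.18,0.01,-0.021],[0,0,0]],
    [0,[0.25,0.01,-0.021],[0,0,0]],
    [0,[0.28,0.01,-0.021],[0,0,0]],
    [0,[0.28,0.01,-0.021],[0,0,0]],
    [0,[0.28,0.01,-0.021],[0,0,0]]
  ]
}}

```text
time: 10.6
eef_pos: [0.4711, 0.1734, 0.0896]
tcp_rot: [0.568, 0.417, -0.338, 0.623]
contact_force: [-0.4, -0.8, -2.9]
opening: 0.133
```

```bash
cat > lm.py <<'E'
from h import *
import sys
np.set_printoptions(precision=2,suppress=True)
d=shot("wrist",sys.argv[1]); P0,E,RL=lane(); s,p,R0=st(); p2=tcpview(d,R0)
print("tcp lane view",E.T@(p2-P0)*1e3,"state",E.T@(p-P0)*1e3,"Rerr",np.degrees(R.from_matrix(RL.T@R0).as_rotvec()),"F lane",E.T@s["contact_force"],"op",s["opening"])
m=cv2.inRange(cv2.cvtColor(d["color"],cv2.COLOR_RGB2HSV),(20,90,100),(34,255,255)); m[:70]=0;m[160:]=0
h=(E.T@(p2-P0))[2]-.016
def pl(uv,h):
    o,r=ray(d,uv); return ((o+r*((h-(o-P0)@E[:,2])/(r@E[:,2]))[:,None])-P0)@E*1e3
x=np.where(m[125])[0]; q=pl([(x.min()-.5,125),(x.max()+.5,125)],h); print("tray sides",q[:,1],"centre",q[:,1].mean())
for u in(220,340):
    y=np.where(m[:,u])[0]; 
    if len(y): print("nose x @",u,pl([(u,y.min()-.5)],h))
print("catch red",[b for b in blobs(d,(0,150,90),(6,255,255),15)],"pred tab",proj(d,[P0+E@np.array([11,-41.5,54])/1e3]))
E
python3 lm.py w8
```

```text
tcp lane view [-91.13  -1.16  31.11] state [-90.99  -2.2   31.86] Rerr [ 0.16 -0.45  0.3 ] F lane [-0.61 -0.04 -2.1 ] op 0.12951942601419197
tray sides [ 42.54 -47.35] centre -2.406046932476613
nose x @ 220 [[-13.59  23.87  15.11]]
nose x @ 340 [[-13.37 -25.71  15.11]]
catch red [([406.44, 2.93], [379, 0, 56, 8, 367]), ([277.61, 224.88], [238, 183, 79, 88, 5099])] pred tab [[417.41   3.32]]
```

Call:
{"fn": "play_rows", "kwargs": {
  "rows": [
    [0,[0.005,0,-0.006],[-0.002,0.005,-0.003]],
    [0,[0.01,0,-0.006],[-0.002,0.005,-0.003]],
    [0,[0.013,0,-0.006],[-0.002,0.005,-0.003]],
    [0,[0.013,0,-0.006],[-0.002,0.005,-0.003]],
    [0,[0.013,0,-0.006],[-0.002,0.005,-0.003]]
  ]
}}

```text
time: 11.07
eef_pos: [0.4721, 0.1769, 0.0872]
tcp_rot: [0.567, 0.422, -0.335, 0.623]
contact_force: [-3.9, -1.8, 5.0]
opening: 0.129
```

Call:
{"fn": "play_rows", "kwargs": {
  "rows": [
    [0,[-0.001,0.04,0],[0,0,0]],
    [0,[-0.001,0.08,0],[0,0,0]],
    [0,[-0.001,0.11,0],[0,0,0]],
    [0,[-0.001,0.14,0],[0,0,0]],
    [0,[-0.001,0.14,0],[0,0,0]],
    [0,[-0.001,0.14,0],[0,0,0]]
  ]
}}

```text
time: 11.57
eef_pos: [0.5102, 0.1826, 0.105]
tcp_rot: [0.568, 0.422, -0.335, 0.623]
contact_force: [-0.3, 0.9, 3.9]
opening: 0.132
```

```bash
python3 lm.py w9
python3 - <<'E'
from h import *
d=load("w9"); P0,E,RL=lane()
L=lambda *a: proj(d,[P0+E@np.array(a)/1000.])[0].round(1)
for x in (25,60): print(x,L(x,47,18),L(x,-47,18))
print("lip",L(72,39,24),L(72,-39,24),"brk",L(38,-67,44))
g=cv2.GaussianBlur(cv2.cvtColor(d["color"],cv2.COLOR_RGB2GRAY),(3,3),0).astype(int)
for v in(20,50,75):
    r=g[v]; e=np.abs(r[2:]-r[:-2]); ix=[i+1 for i in range(1,len(e)-1) if e[i]>14 and e[i]>=e[i-1] and e[i]>e[i+1]]
    print(v,[(i,int(r[i-3]),int(r[i+3])) for i in ix if 120<i<450])
E
```

```text
tcp lane view [-48.61   2.33  28.3 ] state [-49.01   0.97  28.29] Rerr [-0.17  0.06  0.12] F lane [0.73 0.9  4.78] op 0.1325756255923152
tray sides [ 46.64 -40.14] centre 3.2483157095247677
nose x @ 220 [[29.02 28.   12.3 ]]
nose x @ 340 [[ 29.15 -21.52  12.3 ]]
catch red [([402.41, 79.93], [380, 0, 60, 150, 4995]), ([277.5, 225.31], [237, 183, 80, 89, 5117])] pred tab [[418.94 151.54]]
25 [170.8 102.9] [405.  103.6]
60 [162.9   5.8] [414.1   6.5]
lip [177.3 -36.4] [400.6 -35.7] brk [495.4  64.2]
20 [(128, 72, 175), (149, 163, 216), (166, 216, 84), (188, 90, 162), (368, 166, 111), (380, 111, 53), (386, 53, 133), (413, 129, 216), (429, 214, 144), (446, 157, 139), (449, 164, 70)]
50 [(131, 71, 175), (134, 121, 160), (152, 162, 214), (168, 213, 85), (179, 85, 140), (366, 163, 110), (381, 108, 54), (388, 53, 135), (412, 135, 213), (425, 212, 149), (442, 156, 149), (445, 162, 71)]
75 [(134, 71, 169), (137, 146, 161), (154, 163, 211), (169, 213, 85), (180, 85, 138), (194, 142, 165), (364, 163, 109), (382, 108, 54), (389, 53, 137), (414, 137, 211), (422, 211, 155), (429, 155, 80)]
```

Call:
{"fn": "play_rows", "kwargs": {
  "rows": [
    [0,[-0.001,0,0.007],[0,0,0]],
    [0,[-0.001,0.01,0.007],[0,0,0]],
    [0,[-0.001,0.04,0.007],[0,0,0]],
    [0,[-0.001,0.08,0.007],[0,0,0]],
    [0,[-0.001,0.12,0.007],[0,0,0]],
    [0,[-0.001,0.16,0.007],[0,0,0]],
    [0,[-0.001,0.16,0.007],[0,0,0]],
    [0,[-0.001,0.16,0.007],[0,0,0]]
  ]
}}

```text
time: 12.28
eef_pos: [0.5527, 0.1864, 0.1248]
tcp_rot: [0.567, 0.422, -0.335, 0.623]
contact_force: [-0.4, -0.3, 4.3]
opening: 0.131
```

```bash
python3 lm.py w10
python3 - <<'E'
from h import *
cv2.imwrite("pics/w10b.png",load("w10")["color"][...,::-1])
E
```

```text
tcp lane view [-1.64  0.11 28.26] state [-2.04 -1.23 28.24] Rerr [-0.17  0.05  0.04] F lane [1.31 0.28 4.16] op 0.13033623106953962
tray sides [ 44.39 -36.83] centre 3.779233951772099
nose x @ 220 [[75.98 25.76 12.26]]
nose x @ 340 [[ 76.5  -23.7   12.26]]
catch red [([386.37, 199.31], [370, 101, 45, 185, 4902]), ([276.74, 225.09], [237, 183, 79, 89, 5116])] pred tab [[398.   283.44]]
```

View pics/w10b.png

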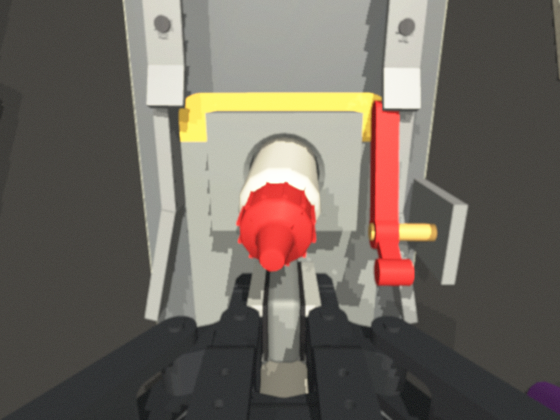

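The nose is under both lips and the red catch rides on the right flange (arm at (385,180), tab at (395,272)). The tray is centred. I keep pushing.

Call:
{"fn": "play_rows", "kwargs": {
  "rows": [
    [0,[-0.001,0.04,0],[0,0,0]],
    [0,[-0.001,0.08,0],[0,0,0]],
    [0,[-0.001,0.13,0],[0,0,0]],
    [0,[-0.001,0.18,0],[0,0,0]],
    [0,[-0.001,0.23,0],[0,0,0]],
    [0,[-0.001,0.28,0],[0,0,0]],
    [0,[-0.001,0.28,0],[0,0,0]],
    [0,[-0.001,0.28,0],[0,0,0]]
  ]
}}

```text
time: 13.0
eef_pos: [0.6275, 0.1974, 0.1601]
tcp_rot: [0.567, 0.422, -0.336, 0.623]
contact_force: [-0.6, 0.3, 4.3]
opening: 0.131
```

```bash
python3 lm.py w11
```

```text
tcp lane view [81.76  0.35 28.27] state [81.28 -0.99 28.27] Rerr [-0.17  0.05 -0.01] F lane [-0.36 -0.32  3.26] op 0.13238714843245675
tray sides [ 38.68 -40.81] centre -1.064984702468493
nose x @ 220 [[159.77  25.97  12.27]]
nose x @ 340 [[159.89 -23.45  12.27]]
catch red [([277.06, 225.62], [238, 183, 78, 90, 5124]), ([368.23, 307.47], [359, 283, 23, 45, 660])] pred tab [[379.15 457.36]]
```

Call:
{"fn": "play_rows", "kwargs": {
  "rows": [
    [0,[-0.001,0.04,0],[0,0,0]],
    [0,[-0.001,0.08,0],[0,0,0]],
    [0,[-0.001,0.13,0],[0,0,0]],
    [0,[-0.001,0.18,0],[0,0,0]],
    [0,[-0.001,0.22,0],[0,0,0]],
    [0,[-0.001,0.24,0],[0,0,0]],
    [0,[-0.001,0.25,0],[0,0,0]],
    [0,[-0.001,0.25,0],[0,0,0]]
  ]
}}

```text
time: 13.72
eef_pos: [0.6936, 0.2073, 0.1913]
tcp_rot: [0.567, 0.423, -0.336, 0.622]
contact_force: [-4.0, 0.4, 3.9]
opening: 0.131
```

```bash
python3 lm.py w12
python3 - <<'E'
from h import *
P0,E,RL=lane(); t=shot("top","top12"); sc=shot("scene","scene12"); d=load("w12")
for n in("top","scene"):
    a=load(n+"0"); b=load(n+"12")
    print(n,[x for x in blobs(a,(0,150,90),(6,255,255),10)],[x for x in blobs(b,(0,150,90),(6,255,255),10)])
o=np.zeros((420,800,3),np.uint8);o[:,:480]=d["color"][:,40:520,::-1]
o[:,480:]=cv2.resize(sc["color"][130:251,335:427,::-1],(320,420),interpolation=cv2.INTER_CUBIC)
cv2.imwrite("pics/w12b.png",o)
E
```

```text
tcp lane view [155.71   0.71  28.23] state [155.47  -0.66  28.27] Rerr [-0.13  0.06 -0.12] F lane [-2.22  0.27  4.36] op 0.13222608140935654
tray sides [ 38.12 -41.74] centre -1.811369843055271
nose x @ 220 [[233.57  26.25  12.23]]
nose x @ 340 [[233.67 -23.13  12.23]]
catch red [([277.53, 226.59], [237, 184, 80, 90, 5167])] pred tab [[366.92 567.36]]
top [([159.53, 199.13], [157, 188, 6, 22, 78]), ([246.48, 254.26], [243, 251, 8, 8, 46])] [([127.36, 142.61], [124, 140, 8, 6, 33]), ([159.64, 198.96], [158, 188, 5, 22, 77])]
scene [([369.06, 173.29], [361, 167, 19, 12, 69]), ([279.69, 206.48], [276, 201, 8, 10, 54])] [([425.8, 142.98], [422, 137, 9, 11, 60]), ([369.22, 173.46], [361, 167, 19, 12, 72])]
```

View pics/w12b.png

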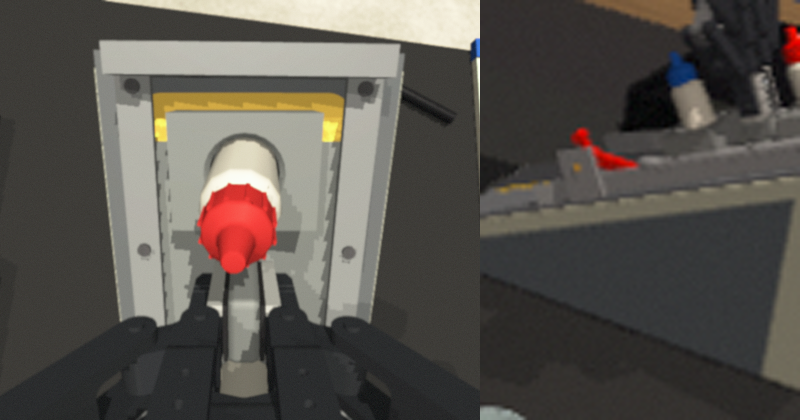

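The nose stands about 5 mm short of the head stop. The red catch blob in the top and scene views matches its rest image again (within 0.2 px), so it has dropped behind the tail. I add a small push, then release and back off square to the lane.

Call:
{"fn": "play_rows", "kwargs": {
  "rows": [
    [0,[0,0.006,0],[0,0,0]],
    [0,[0,0.006,0],[0,0,0]],
    [35,[0,0.006,0],[0,0,0]],
    [35,[0,0.006,0],[0,0,0]],
    [35,[0,0.006,0],[0,0,0]],
    [35,[-0.03,0.006,0],[0,0,0]],
    [35,[-0.08,0.006,0],[0,0,0]],
    [35,[-0.16,0.006,0],[0,0,0]],
    [35,[-0.26,0.006,0],[0,0,0]],
    [35,[-0.38,0.006,0],[0,0,0]]
  ]
}}

```text
time: 14.7
eef_pos: [0.6473, 0.2003, 0.2951]
tcp_rot: [0.566, 0.423, -0.337, 0.622]
contact_force: [0.8, 0.8, -0.3]
opening: 0.35
```

Call:
{"fn": "play_rows", "kwargs": {
  "rows": [
    [35,[-0.1,0,0],[0,0,0]],
    [35,[-0.2,0,0],[0,0,0]],
    [35,[-0.3,-0.05,0],[0,0,0]],
    [35,[-0.3,-0.15,0],[0,0,0]],
    [35,[-0.3,-0.25,0],[0,0,0]],
    [35,[-0.3,-0.25,0],[0,0,0]],
    [35,[-0.3,-0.25,0],[0,0,0]],
    [35,[-0.3,-0.25,0],[0,0,0]]
  ]
}}

```text
time: 15.37
eef_pos: [0.5443, 0.1853, 0.3474]
tcp_rot: [0.568, 0.422, -0.335, 0.623]
contact_force: [-0.1, 0.2, 0.4]
opening: 0.353
```

Run:
```python
from h import *
np.set_printoptions(precision=1,suppress=True)
P0,E,RL=lane(); d=shot("wrist","w13"); t=shot("top","top13"); sc=shot("scene","scene13"); s,p,R0=st()
print(s["contact_force"],s["opening"],(E.T@(p-P0))*1e3)
for n,D in(("top",t),("scene",sc),("w",d)): print(n,"red",blobs(D,(0,150,90),(6,255,255),10))
R_=lambda D:[b[0] for b in blobs(D,(0,150,90),(6,255,255),10)]
L=lambda a: proj(d,[P0+E@np.array(a)/1000.])[0]
print("pred toe dropped far side",L((70,-41.5,7)),"tab",L((11,-41.5,54)),"tail corner@150",L((70,-45,10)),L((70,45,10)))
B=lambda D,f:[b[0] for b in blobs(D,(105,150,60),(118,255,255),15) if f(b[0])]
bw=B(d,lambda c:1);bt=B(t,lambda c:100<c[0]<175 and c[1]<230);bs=B(sc,lambda c:360<c[0]<440 and 130<c[1]<200);print(bw,bt,bs)
rt=[c for c in R_(t) if c[1]<180];rs=[c for c in R_(sc) if c[0]>390]
for n,a,b in(("red",rt,rs),("blue",bt,bs)):
    if a and b:
        q=tri(t,[a[0]],sc,[b[0]])[0]; print(n,"lane mm",E.T@(q[:3]-P0)*1e3,"gap",q[3]*1e3)
print("green",blobs(t,(50,120,50),(80,255,255),10))
o=np.zeros((420,800,3),np.uint8);o[:,:480]=d["color"][:,40:520,::-1]
o[:,480:]=cv2.resize(t["color"][112:228,95:183,::-1],(320,420),interpolation=cv2.INTER_CUBIC)
cv2.imwrite("pics/w13b.png",o)
```

```text
[-0.3 -0.2 -0.5] 0.3530769741880134 [ 85.3  -1.2 233.3]
top red [([127.61, 145.33], [124, 142, 8, 8, 49]), ([159.49, 198.99], [157, 188, 6, 22, 79])]
scene red [([424.39, 143.23], [421, 138, 9, 11, 64]), ([369.14, 173.34], [361, 167, 19, 12, 71])]
w red [([280.96, 50.31], [268, 37, 26, 28, 524]), ([323.92, 225.39], [319, 190, 13, 68, 672])]
pred toe dropped far side [323.2 187.8] tab [326.1 259.3] tail corner@150 [326.9 188.5] [239.2 188.3]
[[490.08, 15.29], [365.58, 29.15], [282.13, 179.52]] [[135.92, 183.25]] [[390.9, 150.07]]
red lane mm [196.    1.3  78.3] gap 0.3540049998156139
blue lane mm [96.7  0.1 78.6] gap 0.714927091454058
green [([235.81, 214.47], [233, 211, 7, 8, 36])]
```

View pics/w13b.png

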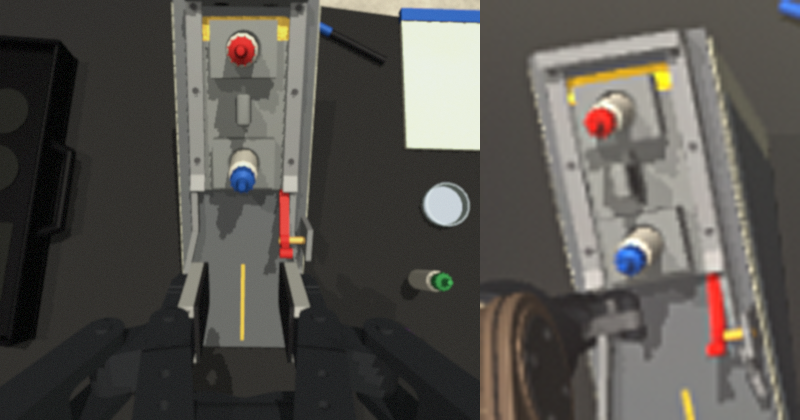

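The tray sits under the lips with its tail at row 190, against the toe of the dropped red catch. Both bottles are upright in their pockets, and green and the dish are undisturbed. I hold briefly to confirm nothing creeps, then hand in.

Call:
{"fn": "play_rows", "kwargs": {
  "rows": [
    [35,[0,0,0],[0,0,0]],
    [35,[0,0,0],[0,0,0]],
    [35,[0,0,0],[0,0,0]],
    [35,[0,0,0],[0,0,0]],
    [35,[0,0,0],[0,0,0]],
    [35,[0,0,0],[0,0,0]],
    [35,[0,0,0],[0,0,0]],
    [35,[0,0,0],[0,0,0]]
  ]
}}

```text
time: 16.18
eef_pos: [0.5437, 0.1853, 0.346]
tcp_rot: [0.567, 0.422, -0.336, 0.622]
contact_force: [0.9, 0.0, -0.1]
opening: 0.354
```

Run:
```python
from h import *
from plant import ctrl
P0,E,RL=lane(); d=shot("wrist","w14"); t=shot("top","top14")
r=blobs(d,(0,150,90),(6,255,255),10);b=[x[0] for x in blobs(d,(105,150,60),(118,255,255),15)]
print(r,b,blobs(t,(0,150,90),(6,255,255),10))
ok=abs(r[0][0][1]-50.31)<1.0 and abs(r[1][0][1]-225.39)<1.0
print("still",ok)
if ok: print(ctrl.sign_off())
```

```text
[([280.96, 47.89], [268, 34, 26, 29, 538]), ([324.28, 224.36], [319, 188, 14, 69, 649])] [[491.02, 13.34], [365.73, 27.23], [282.08, 177.81]] [([127.61, 145.33], [124, 142, 8, 8, 49]), ([159.49, 198.99], [157, 188, 6, 22, 79])]
still False
```

The wrist camera itself settled by about 2 px, and the fixed background moved with it. In the fixed top view, the cap and catch are unchanged to 0.01 px, so the tray is at rest.

```bash
python3 -c "
from plant import ctrl; print(ctrl.sign_off())"
```

```text
the job is handed in; nothing more can be done
None
```

The red-capped bottle is in the nose pocket, and the loaded tray is held up the dock with the red catch dropped behind its tail. I handed the job in at about 16 s.

**What I did:** I stood the bottle in the pocket while the tray was on the bench. I then carried the tray by its fin to the apron and slid it nose first under the catch and lips to about 155 mm up the lane. There I let go and backed off.

**Last checks that agreed:**
- **Bottles:** both caps stand at the same height off the lane (78.3 and 78.6 mm), about 99 mm apart along it, so both are seated.
- **Catch:** in both fixed cameras its image matches the rest image to about 0.2 px, and the tray's tail lies at the toe in the wrist picture.
- **Rest:** nothing moved in the top view over 0.8 s, and the force on the tool was about zero.
- **Things to leave alone:** the green bottle is unmoved in the top view. I saw only one dish in the last picture, and it looked in place; I did not measure either dish again.

**Checks that disagreed:**
- **Wrist stillness test:** the script's test failed by about 2 px, but the background shifted by the same amount, so it was the arm settling.
- **Tray position:** the cap positions put the tray at lane x of about 146 mm, against 150 mm expected when it rests on the catch. I put this down to calibration error, because the picture shows the tail at the toe.

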